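Unhook the tube basket from the disintegration tester

ROBOT

A 7-joint arm with a two-finger parallel gripper is mounted at the origin on the work surface. World frame = base frame: x ahead of the robot, y to its left, z up, the work surface at z = 0. Lengths are in m, angles in rad, forces in N, time in s.
With the tool pointing down it reaches from about 0.4 to 0.875 m from the base axis. Payload 19.3 kg.
Tool frame: the origin (TCP) lies at the very end of the fingers, on their centre line; the grasp point (between the pads) lies 19 mm behind it; z points along the fingers, y is the line along which they close (so a half turn about z gives the same grasp; the last joint's range is limited). The gripper opens to 85 mm and grips with 20 to 120 N. Pads are 22 mm wide; open, the fingers measure 114 mm over their backs; the gripper's body (76 mm by 85 mm) begins 54 mm behind the grasp point. The pads swing forward as they close: fully open they stand 13 mm farther back than shut.
Start: joints at [-1.188, 0.521, -0.036, 1.599, 0.021, 1.021, -0.113], TCP at [0.273, 0.562, 0.231] pointing down, gripper open.
Joint ranges: [-2.91, 2.91], [-0.3, 2.13], [-1.5, 1.42], [0.17, 2.43], [-1.26, 4.41], [0.16, 1.93], [-2.52, 2.52]. Speed limits (rad/s): [1.89, 1.89, 2.39, 2.39, 3.01, 3.01, 3.01].

INTERFACE

Orientations are given as [roll, pitch, yaw] about the fixed x, y, z axes, in that order (R = Rz(yaw) Ry(pitch) Rx(roll)).
In Python, from workcell import bot gives the robot as it stands.
- The arm moves only by the tool jog_arm, never from a script. Its argument "motion" is a list of rows, each a list of 5 numbers: the shift along the tool's x, y, z scaled (see below), then the turn about the tool's z scaled (see below), then the opening, from 0 (shut) to 1 (fully open). A call has 1 to 12 rows; each row shifts and turns the commanded pose from where the row before left it, along the tool's axes as they then stand; what a row does not reach is not made up. The controller multiplies each number of a shift by 30 mm and each number of a turn by 0.08 rad. A row lasts 1/10 s, in which the tool goes at most 50 mm and 8.59 degrees, less where a joint would pass 70% of its speed; a pose out of reach is approached as far as the arm can. A call with a number of a shift or a turn outside -1 to 1 is refused whole. A call with a gripper value outside its range is refused whole. The fingers move at their own pace and stop on an object; "newtons" is the grip in N (left out, the last holds). Time passes only in rows, so rows that do not move let the fingers close. It gives the time, the measured TCP pose, the force, the opening and the grip force at its end, in the units of the state.
- bot.observe(): the state, without advancing time (a new reading comes with each control period).
- bot.grab_frame(name): name is "scene" or "top" or "wrist"; returns a dict with "pixels" (400x640x3 uint8, red, green, blue), "fovy" (degrees; the focal length in pixels is half the picture's height over the tangent of half this angle, whatever the lens; pixels are square), "cx", "cy" (the principal point, pixels), "rvec" (rotation vector, rad) and "tvec" (3), from world to camera coordinates, as OpenCV has them; the wrist camera has in their place "mount" (4x4, takes a point from camera to tool coordinates, whose origin is the TCP and whose axes are the flange's). Camera axes: x right, y down, z forward; pixel columns grow to the right and rows downward; lengths in m; the calibration is good to about 2 mm. A picture is of the moment at which its call begins: read the wrist's pose just before it. There is no depth.
- bot.job_done(): hands the job in; it is judged then, once.
The state is a dict: "clock": time; "qpos": joint angles; "qd": joint speeds; "joint_efforts": joint torques, N m; "position": TCP position; "tool_rot": TCP orientation; "force": force on the tool from outside, world axes, zero at the start; "moment": the same for the moment, N m; "grip_width": finger opening in m; "finger_force": force on a finger pad.
Only numpy, scipy, OpenCV 4.12 (cv2) and the standard library are available. Lean on these libraries where they do the work, as an engineer would, in place of code of your own. Each camera call takes 0.05 s, during which the arm holds its last target. There are 200 camera calls.

TASK

The disintegration run is finished: take the hanging tube basket off the tester's arm by pushing its bail back against the hook's sprung keeper until the keeper swings open, then lifting the bail out past the hook's nose, without wrenching it against the hook. Set the basket down gently, upright and fully home in the empty drain stand and let go of it, leaving the other basket and everything else on the bench where it stands.

Things in the scene. Friction and masses are not known exactly. Their poses are not given: they have to be found in the camera images.
- tester: Disintegration tester, fixed: white housing 240 wide, 235 deep, top 154 above the bench (mm), on a black base plate; a shaft in its top carries a level arm, 16 wide, that reaches out in front and ends in the hook; nothing above 235. Origin on the bench straight below the hook's seat; x points level along the arm to the housing (its front at x = 90, shaft at 115), y across the arm, z up.
- hook_seat (a point): Where the centre of the bail's crossbar lies when it hangs in the hook, 205 mm above the bench; axes as the tester's. The hook's upright front is at x = -11 to -5 mm. The floor rises 2 mm as one goes back to x = 20. The arm runs on to +x, its underside 17 mm below this point; it passes through the bail's window, so once above the nose the basket leaves in -x, off the arm's end.
- nose_tip (a point): Rear end of the hook's nose, 5.5 mm in +x of and 12.5 mm above hook_seat, axes as the tester's. The nose is turned back from the hook's front over the crossbar (underside 10, top 15 mm above hook_seat), so the bail cannot go straight up: the crossbar's centre must first be pushed back to more than 10 mm in +x of hook_seat (up to 20 is possible), and it rises between nose and keeper.
- keeper (a joint): Opening of the hook's sprung keeper (rad): 0 shut, 1.25 fully open. A dark steel flap 15 mm wide that stands just behind the nose's tip, up to 26 mm above hook_seat, hinged on the arm 9 mm in +x of and 12 mm below hook_seat. It swings back towards the housing when the crossbar is pushed against it (about 0.7 rad with the crossbar 13 mm back, 2 to 5 N) and springs shut by itself.
- basket: The hanging tube basket, 0.3 to 0.45 kg: six glass tubes between two round clear plates 90 mm across, with a centre rod that carries a stirrup-shaped steel bail in the basket's y-z plane. Origin at the centre of its underside, z up; the tube mouths are 83 mm above it. It hangs with its y axis along the tester's y, the hook between the bail's legs, its underside 47 mm above the bench.
- bail (a point): Centre of the bail's crossbar, 158 mm above the basket's underside; axes as the basket's. The bail is a closed frame of 7 mm rod, 56 mm wide outside along y (upright legs centred at y = -24.5 and +24.5 mm), its lower bar 60 mm below the crossbar: lift it 22 to 38 mm to pass the nose. Grip it from above, fingers outside both legs, 12 to 30 mm below the crossbar, hook and arm between them.
- stand: The empty drain stand, fixed: a low white plastic cup, 120 mm across at its foot, rim 20 mm above the bench, inside diameter 99 mm (the basket's plate is 90 mm), floor 6 mm above the bench with dark drain holes. Origin on the bench at its centre, z up. There is a second, identical stand, with a basket in it.
- stand_seat (a point): Centre of the empty drain stand's inner floor, 6 mm above the bench: the basket's underside comes to rest here.
- other_basket: A second basket, identical to the first, standing in the other drain stand; to be left alone. Origin at the centre of its underside; its bail's top is 162 mm above that.
- vial1: Amber glass vial with white cap, 27 mm in diameter, 96 mm high, loose, origin under its centre; leave alone.
- vial2: Another such vial, leave alone.
- beaker: Empty glass beaker, 88 mm across, 118 mm high, loose, origin under its centre; leave alone.
- timer: White bench timer, 75 x 62 x 16 mm, lying flat, origin under its centre; leave alone.
- forceps: Steel forceps, 126 mm long, lying flat, origin under the middle, x along them; leave alone.
- pipette: Grey hand pipette lying on the bench, about 260 mm long, 28 mm high, x along it; leave alone.

How it is judged:
On the way, in this order (a step that is already met when the one before it is completed fails the run):
1. the bail, still between hook and nose height, is pushed back and holds the keeper open (value of joint keeper above 0.25 rad and x of bail in the frame of hook_seat between 0.006 and 0.025 m and z of bail in the frame of hook_seat below 0.012 m), for 0.1 s.
2. the bail has been lifted above the nose and the keeper has sprung shut behind it (z of bail in the frame of hook_seat above 0.018 m and value of joint keeper below 0.1 rad), for 0.1 s.
At the end, for the whole second after the job is handed in: The basket stands released, at rest and upright (within 3 degrees) in the empty drain stand, its underside on the stand's floor (within 3 mm) and within 7 mm of its centre; the hook's keeper is shut (horizontal distance between basket and stand_seat below 0.007 m and z of basket in the frame of stand_seat below 0.003 m and angle between basket's own z axis and vertical below 0.05 rad and linear speed of basket below 0.02 m/s and angular speed of basket below 0.2 rad/s and value of joint keeper below 0.1 rad); the robot touches nothing.
It fails at once if the basket is wrenched hard against the hook or tester (more than 90 N) (contact force between basket and tester above 90 N).
It fails at once if the basket is rammed into its stand (more than 60 N), or dropped into it from more than about 8 mm (moves faster than 0.4 m/s there) (contact force between basket and stand above 60 N or (horizontal distance between basket and stand_seat below 0.03 m and z of basket in the frame of stand_seat below 0.025 m and linear speed of basket above 0.4 m/s)).
It fails at once if the other basket or another thing on the bench is pushed away (other basket 15 mm, the rest 30 mm) or tipped (distance of other_basket from where it was at the start of the episode above 0.015 m or distance of any of vial1, vial2, beaker, timer, forceps, pipette from where it was at the start of the episode above 0.03 m or angle between any of beaker, other_basket, vial1, vial2's own z axis and vertical above 0.3 rad).
It also fails if it takes over 45 s, if anything falls off the work surface, if the arm or the gripper's body presses on something with over 40 N, if the wrist force passes 120 N, or if a joint passes its speed limit or range.

## Working session

There is one attempt and no reset: what is moved stays moved. The work goes in short steps, Python scripts to look and compute and a tool call to move; the robot and the scene stay as the last step left them, time stands still between calls to the robot, and variables do not carry over. Pictures are saved under pics/ and viewed, at most 10 in all, crops included, and the job is handed in when it is done.

Besides the shell and the picture viewer there is one more tool, called after ">>>" as name([rows], argument=value, ...), one row to a line, values as JSON. jog_arm: Moves the arm, as the interface text tells. Shifts and turns lie within -1 to 1; 1 stands for 30 mm of shift or 0.08 rad of turn. Its arguments: {"type":"object","properties":{"motion":{"type":"array","items":{"type":"array","items":{"type":"number"}}},"newtons":{"type":"number"}},"required":["motion"]}

```bash
mkdir -p pics
cat > h.py <<'E'
import numpy as np,cv2
from scipy.spatial.transform import Rotation as R
from workcell import bot
def cam(name):
    s=bot.observe(); f=bot.grab_frame(name)
    h=f["pixels"].shape[0]; fl=h/2/np.tan(np.radians(f["fovy"])/2)
    K=np.array([[fl,0,f["cx"]],[0,fl,f["cy"]],[0,0,1]])
    if "mount" in f:
        T=np.eye(4);T[:3,:3]=R.from_euler('xyz',s["tool_rot"]).as_matrix();T[:3,3]=s["position"]
        M=T@np.array(f["mount"]);Rwc=M[:3,:3];c=M[:3,3]
    else:
        Rm=cv2.Rodrigues(np.array(f["rvec"],float))[0];Rwc=Rm.T;c=-Rm.T@np.array(f["tvec"]).ravel()
    return f["pixels"],(K,Rwc,c)
def ray(C,u,v):
    K,Rw,c=C;d=Rw@np.linalg.inv(K)@[u,v,1];return c,d/np.linalg.norm(d)
def onz(C,u,v,z):
    c,d=ray(C,u,v);return c+d*(z-c[2])/d[2]
def tri(rs):
    A=0;b=0
    for c,d in rs:
        P=np.eye(3)-np.outer(d,d);A=A+P;b=b+P@c
    return np.linalg.solve(A,b)
def proj(C,p):
    K,Rw,c=C;q=K@(Rw.T@(np.array(p)-c));return q[:2]/q[2]
def save(n,im): cv2.imwrite("pics/"+n+".png",im[:,:,::-1])
E
python3 - <<'E'
from h import *
print(bot.observe())
for n in("scene","top"):
    im,C=cam(n);save(n+"0",im);print(n,C[2],C[0][0,0]);print(C[1])
    np.savez(n+".npz",K=C[0],R=C[1],c=C[2],im=im)
E
```

```text
{'clock': 0.0, 'qpos': array([-1.18821551,  0.52203488, -0.03634302,  1.60000324,  0.02120304,
        1.02108258, -0.11278134]), 'qd': array([ 0.00079239, -0.00164824, -0.00203299, -0.000626  ,  0.0024348 ,
       -0.00075587, -0.00083031]), 'joint_efforts': array([-1.53517165e-03, -9.27092457e+01,  1.97921544e+00, -3.69938743e+01,
        1.78558391e-02,  8.12191225e-03, -2.78463835e-05]), 'position': array([0.27329649, 0.56170801, 0.23071426]), 'tool_rot': array([-3.14045221e+00,  7.58074825e-05,  2.68883562e+00]), 'force': array([ 0.06059477, -0.56955896, -0.02576234]), 'moment': array([0.00168618, 0.00609911, 0.01917569]), 'finger_force': 0.0, 'grip_width': 0.0856240509171538}
scene [ 1.04765231 -0.52132454  0.93932299] 420.96343838764386
[[ 0.67379587  0.56895307 -0.47147802]
 [ 0.7387938  -0.50704733  0.44394451]
 [ 0.01352193 -0.64745302 -0.7619854 ]]
top [ 0.4946512  -0.09156511  1.03921815] 392.85994454625285
[[ 0.0189596  -0.99812732  0.05815826]
 [-0.99930292 -0.01704672  0.03321267]
 [-0.03215906 -0.05874742 -0.99775475]]
```

View pics/scene0.png

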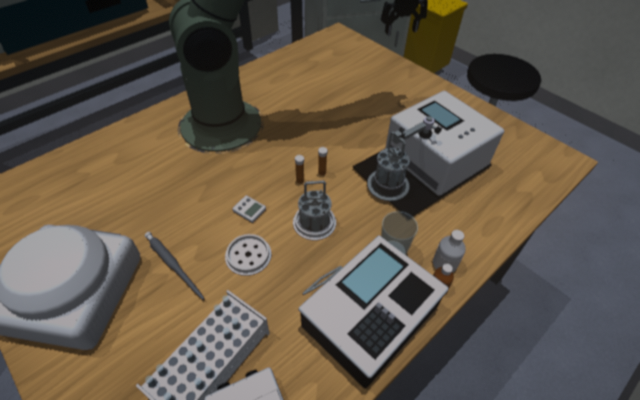

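View pics/top0.png

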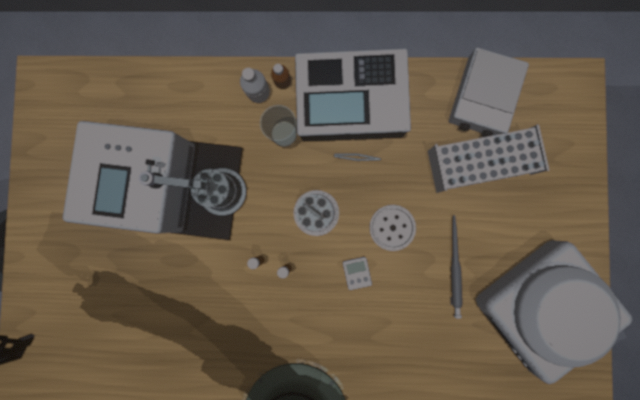

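The scene shows the tester at the upper right, with the hanging basket at about (390,170) in the scene view. In the top view the basket is at (215,188), the other basket at (317,212) and the empty stand at (393,228). I'll zoom in on the hook and stand.

Run:
```python
from h import *
L=lambda n:(lambda d:(d["im"],(d["K"],d["R"],d["c"])))(np.load(n+".npz"))
t,CT=L("top");s,CS=L("scene")
a=cv2.resize(t[140:240,60:260],None,fx=4,fy=4,interpolation=cv2.INTER_CUBIC)
b=cv2.resize(s[95:205,340:520],None,fx=4,fy=4,interpolation=cv2.INTER_CUBIC)[:,:720]
b=cv2.resize(s[105:165,360:480],None,fx=6.6,fy=3.3*1.0) if 0 else cv2.resize(s[105:205,360:460],(300,300))
a=cv2.resize(a,(800,400)); c=np.zeros((600,800,3),np.uint8);c[:400]=a
b=cv2.resize(s[105:155,365:465],(400,200),interpolation=cv2.INTER_CUBIC);c[400:,:400]=b
b=cv2.resize(t[200:260,340:460],(400,200),interpolation=cv2.INTER_CUBIC);c[400:,400:]=b
save("crop1",cv2.convertScaleAbs(c,alpha=1.5))
# stand by ellipse: bright low-sat mask
hsv=cv2.cvtColor(t,cv2.COLOR_RGB2HSV)
m=((hsv[...,1]<60)&(hsv[...,2]>90)).astype(np.uint8)
cs,_=cv2.findContours(m,cv2.RETR_EXTERNAL,cv2.CHAIN_APPROX_NONE)
for k in cs:
    if cv2.contourArea(k)>300:
        (x,y),w,an=cv2.fitEllipse(k);print((round(x,1),round(y,1)),np.round(w,1),onz(CT,x,y,.01).round(4),cv2.boundingRect(k))
```

```text
(356.9, 273.0) [27.4 34.5] [ 0.3702 -0.1541  0.01  ] (343, 257, 29, 33)
(560.2, 313.9) [123.5 126.9] [ 0.2792 -0.6691  0.01  ] (488, 242, 145, 142)
(392.3, 227.4) [45.5 46.1] [ 0.4898 -0.2443  0.01  ] (369, 204, 47, 47)
(315.9, 212.4) [45.1 45.5] [ 0.5251 -0.0447  0.01  ] (293, 190, 47, 46)
(221.6, 190.7) [42.6 45.8] [0.5782 0.2067 0.01  ] (201, 169, 45, 46)
(283.3, 132.7) [21.1 22.2] [0.7357 0.0465 0.01  ] (272, 122, 23, 23)
(119.4, 176.7) [116.9 120.6] [0.6114 0.4842 0.01  ] (62, 121, 127, 113)
(251.3, 80.2) [24.3 25.1] [0.8776 0.1363 0.01  ] (240, 67, 26, 27)
(500.2, 115.7) [109.5 154.3] [ 0.7873 -0.523   0.01  ] (434, 41, 137, 150)
(334.8, 81.2) [102.8 215.1] [ 0.8766 -0.0883  0.01  ] (211, 17, 229, 123)
```

View pics/crop1.png

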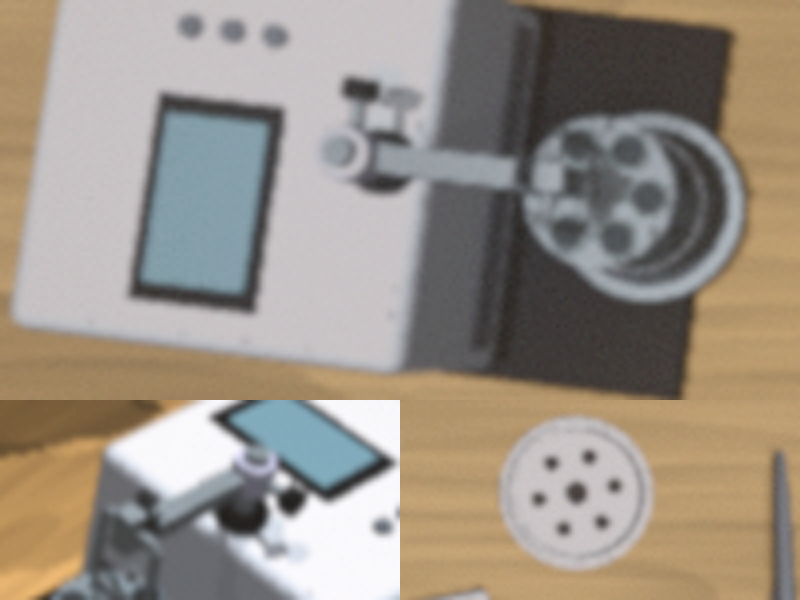

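The top view shows the arm running from the shaft at about (145,178) to the hook at about (195,184), with a ring on the base plate under the basket. The empty stand's centre hole is at (393,228).

Run:
```python
from h import *
L=lambda n:(lambda d:(d["im"],(d["K"],d["R"],d["c"])))(np.load(n+".npz"))
t,CT=L("top")
P=lambda u,v,z:onz(CT,60+u/4,140+v/4,z).round(4)
a=P(733,33,.003);b=P(683,398,.003);d=a-b;print("plate edge",d/np.linalg.norm(d),"ang of tester x",np.degrees(np.arctan2(d[0],-d[1])))
a=P(380,160,.197);b=P(515,172,.197);d=a-b;print("arm dir",np.degrees(np.arctan2(d[1],d[0])))
print("shaft",P(340,152,.235),"hookend",P(560,180,.21),"hook bar",P(545,178,.21))
print("stand hole",onz(CT,393.1,227.6,.006),onz(CT,392.3,227.4,.006))
s=bot.observe();M=R.from_euler('xyz',s["tool_rot"]).as_matrix();print(M.round(3))
print(bot.grab_frame("wrist")["mount"])
```

```text
plate edge [ 0.99446971 -0.10502382  0.        ] ang of tester x 83.97146125242824
arm dir 85.87083712959682
shaft [0.5839 0.3038 0.235 ] hookend [0.5735 0.1958 0.21  ] hook bar [0.5744 0.204  0.21  ]
stand hole [ 0.48927071 -0.2469065   0.006     ] [ 0.48975171 -0.24482544  0.006     ]
[[-0.899  0.437 -0.   ]
 [ 0.437  0.899 -0.001]
 [-0.    -0.001 -1.   ]]
[[ 8.05299196e-04 -9.61808842e-01 -2.73720850e-01  6.89405465e-02]
 [ 9.99999639e-01  7.00096266e-04  4.82024393e-04 -3.93913701e-04]
 [-2.71984378e-04 -2.73721139e-01  9.61809058e-01 -1.42397162e-01]
 [ 0.00000000e+00  0.00000000e+00  0.00000000e+00  1.00000000e+00]]
```

>>> jog_arm([
  [0, 0, -1, 0, 1],
  [0, 0, -1, 0, 1],
  [0, 0, -1, 0, 1],
  [0, 0, -1, 0, 1],
  [-0.9, -0.42, -0.3, 0, 1],
  [-0.9, -0.42, 0, 0, 1],
  [-0.9, -0.42, 0, 0, 1],
  [-0.9, -0.42, 0, 0, 1],
  [-0.9, -0.42, 0, 0, 1],
  [-0.9, -0.42, 0, 0, 1],
  [-0.9, -0.42, 0, 0, 1],
  [-0.9, -0.42, 0, 0, 1],
])

```text
clock: 1.35
position: [0.4242, 0.3757, 0.3602]
tool_rot: [-3.141, -0.0, 2.689]
force: [0.8, -0.3, -1.5]
grip_width: 0.0857
finger_force: 0.0
```

>>> jog_arm([
  [-0.9, -0.42, 0, 0, 1],
  [-0.9, -0.42, 0, 0, 1],
  [-0.9, -0.42, 0, 0, 1],
  [-0.9, -0.42, 0, 0, 1],
  [-0.9, -0.42, 0, 0, 1],
  [-0.9, -0.42, 0, 0, 1],
  [-0.9, -0.42, 0, 0, 1],
  [-0.9, -0.42, 0, 0, 1],
  [0, 0, 0, 1, 1],
  [0, 0, 0, 1, 1],
  [0, 0, 0, 1, 1],
  [0, 0, 0, 1, 1],
])

```text
clock: 2.55
position: [0.5736, 0.1916, 0.36]
tool_rot: [-3.141, -0.0, 2.365]
force: [-0.3, 0.9, -0.0]
grip_width: 0.0852
finger_force: 0.0
```

>>> jog_arm([
  [0, 0, 0, 1, 1],
  [0, 0, 0, 1, 1],
  [0, 0, 0, 1, 1],
  [0, 0, 0, 1, 1],
  [0, 0, 0, 1, 1],
  [0, 0, 0, 1, 1],
  [0, 0, 0, 1, 1],
  [0, 0, 0, 1, 1],
  [0, 0, 0, 1, 1],
  [0, 0, 0, 1, 1],
  [0, 0, 0, 1, 1],
  [0, 0, 0, 0.1, 1],
])

```text
clock: 3.75
position: [0.5736, 0.1918, 0.3601]
tool_rot: [-3.141, 0.0, 1.479]
force: [0.0, 0.3, 0.5]
grip_width: 0.0853
finger_force: 0.0
```

Run:
```python
from h import *
s=bot.observe();print(s["clock"],s["position"],s["tool_rot"],s["qpos"].round(2))
im,C=cam("wrist");save("w0",im);np.savez("w0.npz",K=C[0],R=C[1],c=C[2],im=im)
print(proj(C,[.573,.19,.205]))
```

```text
3.75 [0.57356071 0.19179275 0.36006563] [-3.14120786e+00  3.16505629e-04  1.47914831e+00] [-0.69  0.41  0.4   1.5  -0.16  1.27 -0.37]
[314.33342464 181.78702451]
```

View pics/w0.png

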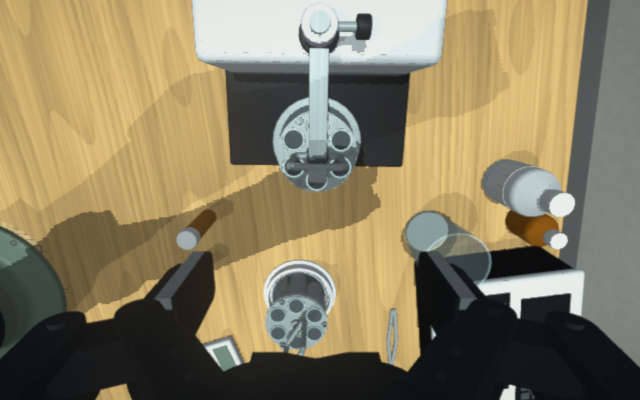

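The wrist view shows the arm running straight down the image to the hook at about (318,155). The bail crossbar is at about (290–345,165) and the arm is already parallel to the tool's x. I'll zoom in.

Run:
```python
from h import *
d=np.load("w0.npz");im=d["im"];C=(d["K"],d["R"],d["c"])
save("w0c",cv2.resize(im[40:200,260:380],None,fx=5,fy=3.75,interpolation=cv2.INTER_CUBIC) if 0 else cv2.resize(im[80:200,250:390],None,fx=5,fy=5,interpolation=cv2.INTER_CUBIC))
g=cv2.cvtColor(im,cv2.COLOR_RGB2GRAY).astype(int)
for v in range(55,150,10): print(v,g[v,304:332])
```

```text
55 [233 233 223 190 167 180 220 228 228 227 227 227 227 224 222 223 225 228
 229 227 222 221 222 217 187 174 217 221]
65 [109 109 109 108 111 165 222 227 227 225 226 226 225 222 220 223 225 227
 228 224 221 221 220 211 166 111 105 105]
75 [ 52  52  52  53  76 157 221 226 225 224 225 226 223 221 219 221 224 226
 226 221 218 218 217 191 110  56  47  48]
85 [ 56  55  54  56  75 144 202 206 205 205 206 206 203 201 200 203 206 209
 208 202 200 201 199 170  82  50  52  52]
95 [ 53  54  54  56  81 148 200 203 202 202 204 203 202 199 199 202 205 206
 204 199 198 198 193 159  72  45  51  51]
105 [194 170 143 139 139 164 199 201 200 200 202 201 199 196 198 200 202 204
 201 196 197 196 184 147 101 145 195 203]
115 [201 203 203 204 192 180 200 198 197 198 199 198 195 195 196 199 201 202
 198 195 195 194 179 145 147 189 200 195]
125 [201 186 181 186 139 159 191 194 194 195 197 196 193 192 195 197 199 199
 196 194 195 195 184 175 185 171 200 202]
135 [175 193 197 198 188 177 191 192 193 194 195 194 191 191 194 196 197 197
 194 193 194 189 165 110 143 176 170 194]
145 [167 188 193 194 183 160 156 157 157 156 158 157 157 159 163 162 159 160
 162 162 160 154 137 136 178 188 183 179]
```

View pics/w0c.png

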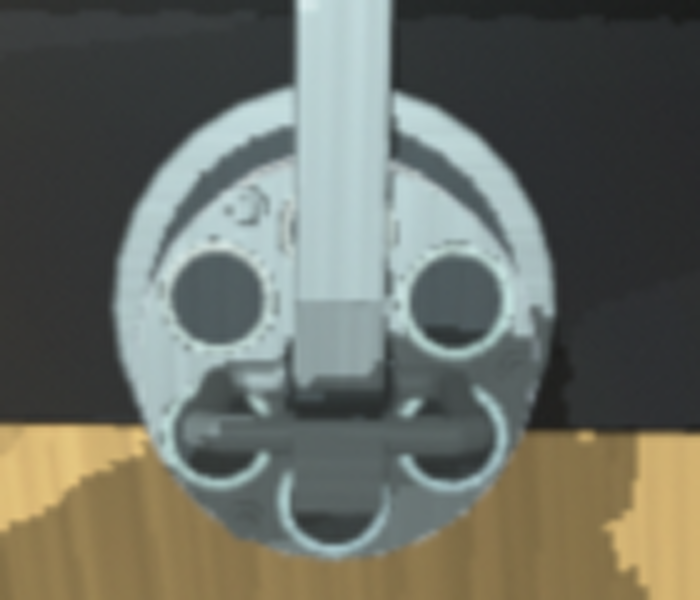

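The crossbar runs from (287,166) to (349,166) in the wrist image.

Run:
```python
from h import *
d=np.load("w0.npz");C=(d["K"],d["R"],d["c"])
a=onz(C,287.0,166.2,.205);b=onz(C,349.4,166.4,.205);print(a,b,np.linalg.norm(a-b),"mid",(a+b)/2,"ang",np.degrees(np.arctan2(*(b-a)[[1,0]])))
e=[onz(C,309,75,.204)+onz(C,327.2,75,.204),onz(C,309.3,135,.204)+onz(C,326,135,.204)]
v=(e[0]-e[1]);print("arm",np.degrees(np.arctan2(v[1],v[0])),e[1]/2)
s=bot.observe();T=R.from_euler('xyz',s["tool_rot"]).as_matrix();print("tool delta mid",T.T@((a+b)/2-s["position"]), "toolx",T[:,0])
```

```text
[0.55024258 0.20627429 0.205     ] [0.60513636 0.20109062 0.205     ] 0.05513799080459033 mid [0.57768947 0.20368246 0.205     ] ang -5.394498625333159
arm 84.47471199357496 [0.57962765 0.23086727 0.204     ]
tool delta mid [0.01222275 0.00306652 0.15507796] toolx [ 8.92057297e-02  9.96013165e-01 -3.35907390e-04]
```

>>> jog_arm([
  [0.4, 0.1, 0, 0, 1],
  [0, 0, 0, 0, 1],
  [0, 0, 1, 0, 1],
  [0, 0, 1, 0, 1],
  [0, 0, 1, 0, 1],
  [0, 0, 1, 0, 1],
  [0, 0, 1, 0, 1],
  [0, 0, 1, 0, 1],
  [0, 0, 0.5, 0, 1],
  [0, 0, 0, 0, 1],
  [0, 0, 0, 0, 1],
], newtons=50)

```text
clock: 4.9
position: [0.5783, 0.2035, 0.1662]
tool_rot: [3.141, -0.0, 1.481]
force: [-0.3, 1.2, 1.1]
grip_width: 0.086
finger_force: 0.0
```

>>> jog_arm([
  [0, 0, 0, 0, 0.75],
  [0, 0, 0, 0, 0.7],
  [0, 0, 0, 0, 0.65],
  [0, 0, 0, 0, 0.5],
  [0, 0, 0, 0, 0.4],
  [0, 0, 0, 0, 0.3],
  [0, 0, 0, 0, 0.3],
  [0, 0, 0, 0, 0.3],
  [0, 0, 0, 0, 0.3],
])

```text
clock: 5.8
position: [0.5783, 0.2036, 0.1664]
tool_rot: [3.14, -0.001, 1.481]
force: [-1.0, -0.5, 10.9]
grip_width: 0.0545
finger_force: 50.5
```

Run:
```python
from h import *
s=bot.observe();print(s["force"],s["moment"],s["grip_width"],s["finger_force"])
im,C=cam("wrist");im2,_=cam("scene")
save("w1",np.hstack([cv2.resize(im[0:400,120:520],(400,400)),cv2.resize(im2[90:210,350:470],(400,400),interpolation=cv2.INTER_CUBIC)]))
```

```text
[-1.03430913 -0.48685221 10.88381573] [0.01628348 0.42704638 0.0086057 ] 0.05452778626780712 50.45267879962921
```

View pics/w1.png

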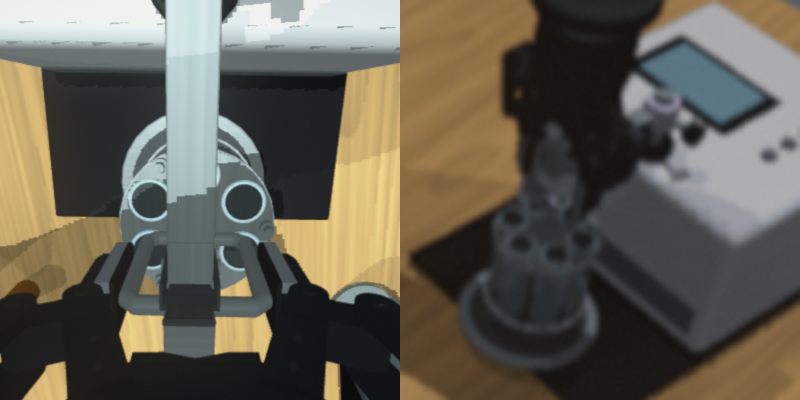

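The grip is good, with both legs between the pads. Next I push the bail back 15 mm with a small lift.

>>> jog_arm([
  [0, 0, -0.06, 0, 0.3],
  [0.1, 0, -0.04, 0, 0.3],
  [0.1, 0, -0.04, 0, 0.3],
  [0.1, 0, 0, 0, 0.3],
  [0.1, 0, 0, 0, 0.3],
  [0.1, 0, 0, 0, 0.3],
  [0, 0, 0, 0, 0.3],
  [0, 0, 0, 0, 0.3],
  [0, 0, 0, 0, 0.3],
  [0, 0, 0, 0, 0.3],
])

```text
clock: 6.9
position: [0.5791, 0.2183, 0.1696]
tool_rot: [-3.142, -0.0, 1.481]
force: [-1.4, -2.8, -1.9]
grip_width: 0.0546
finger_force: 53.7
```

Run:
```python
from h import *
s=bot.observe();print(s["position"],s["force"],s["moment"],s["grip_width"],s["finger_force"])
im,C=cam("wrist")
save("w2",cv2.resize(im[180:380,200:440],(720,600),interpolation=cv2.INTER_CUBIC))
```

```text
[0.57908494 0.21828716 0.16955228] [-1.36349511 -2.84151138 -1.86099324] [-0.65336515  0.30584867  0.01392065] 0.05459599052912238 53.673968464136124
```

View pics/w2.png

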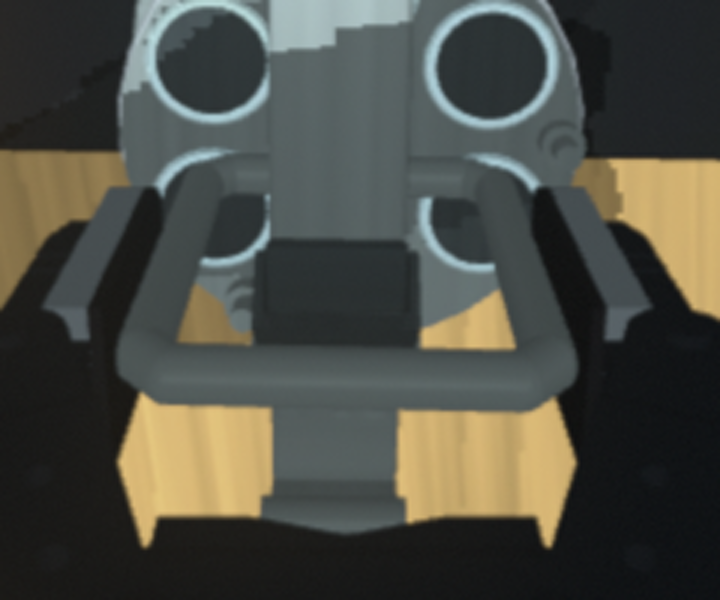

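The crossbar sits behind the nose and holds the flap back. Now I lift it 29 mm.

>>> jog_arm([
  [0, 0, -0.13, 0, 0.3],
  [0, 0, -0.17, 0, 0.3],
  [0, 0, -0.17, 0, 0.3],
  [0, 0, -0.17, 0, 0.3],
  [0, 0, -0.17, 0, 0.3],
  [0, 0, -0.15, 0, 0.3],
  [0, 0, 0, 0, 0.3],
  [0, 0, 0, 0, 0.3],
  [0, 0, 0, 0, 0.3],
  [0, 0, 0, 0, 0.3],
])

```text
clock: 7.95
position: [0.579, 0.2183, 0.198]
tool_rot: [-3.141, 0.0, 1.481]
force: [0.3, 0.2, -4.5]
grip_width: 0.0547
finger_force: 53.6
```

Run:
```python
from h import *
s=bot.observe();print(s["position"],s["force"],s["moment"],s["grip_width"],s["finger_force"])
im,C=cam("wrist")
save("w3",cv2.resize(im[180:380,200:440],(720,600),interpolation=cv2.INTER_CUBIC))
```

```text
[0.57899537 0.2183497  0.19804292] [ 0.34070094  0.22027946 -4.48023057] [-0.06398768 -0.01712271 -0.01747827] 0.05470620416957008 53.63317430019379
```

View pics/w3.png

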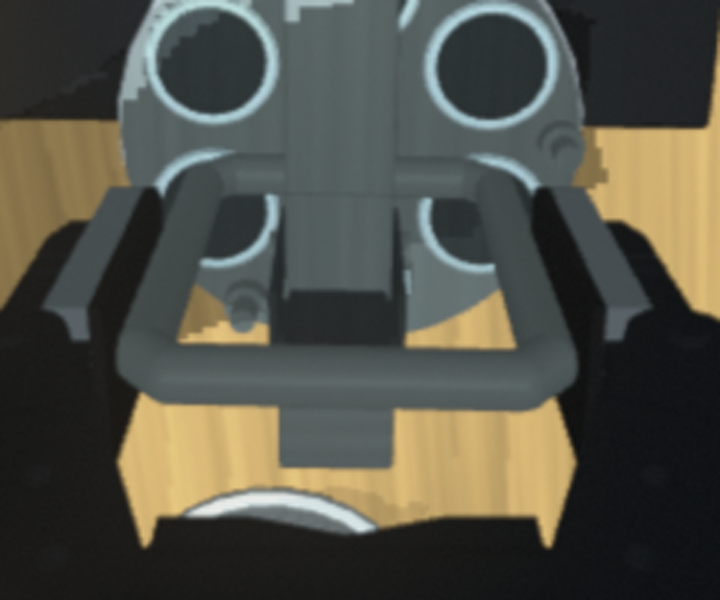

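The crossbar is above the nose, the keeper has shut, and the wrist force is just the basket's weight. Next I move out in −x off the arm, then up.

>>> jog_arm([
  [-0.2, 0, 0, 0, 0.3],
  [-0.4, 0, 0, 0, 0.3],
  [-0.4, 0, 0, 0, 0.3],
  [-0.5, 0, 0, 0, 0.3],
  [-0.5, 0, 0, 0, 0.3],
  [-0.5, 0, -0.2, 0, 0.3],
  [-0.2, 0, -0.4, 0, 0.3],
  [0, 0, -0.7, 0, 0.3],
  [0, 0, -0.8, 0, 0.3],
  [0, 0, -0.8, 0, 0.3],
  [0, 0, -0.6, 0, 0.3],
  [0, 0, -0.3, 0, 0.3],
])

```text
clock: 9.2
position: [0.5724, 0.1376, 0.3149]
tool_rot: [3.139, -0.001, 1.481]
force: [0.3, -0.3, -4.3]
grip_width: 0.0546
finger_force: 53.9
```

>>> jog_arm([
  [-0.3, 0, -0.1, 0, 0.3],
  [-0.6, -0.1, 0, 0, 0.3],
  [-0.8, -0.1, 0, 0, 0.3],
  [-0.8, -0.1, 0, 0, 0.3],
  [-0.8, -0.1, 0, 0, 0.3],
  [-0.8, -0.1, 0, 0, 0.3],
  [-0.8, -0.1, 0, 0, 0.3],
  [-0.8, -0.1, 0, 0, 0.3],
  [-0.8, -0.1, 0, 0, 0.3],
  [-0.8, -0.1, 0, 0, 0.3],
  [-0.8, -0.1, 0, 0, 0.3],
  [-0.8, -0.1, 0, 0, 0.3],
])

```text
clock: 10.4
position: [0.5132, -0.1276, 0.3145]
tool_rot: [-3.14, 0.0, 1.48]
force: [0.2, 0.2, -4.8]
grip_width: 0.0545
finger_force: 53.9
```

>>> jog_arm([
  [-0.8, -0.1, 0, 0, 0.3],
  [-0.8, -0.1, 0, 0, 0.3],
  [-0.8, -0.1, 0, 0, 0.3],
  [-0.8, -0.1, 0, 0, 0.3],
  [-0.6, -0.1, 0, 0, 0.3],
  [-0.4, 0, 0, 0, 0.3],
  [-0.2, 0, 0, 0, 0.3],
  [0, 0, 0, 0, 0.3],
  [0, 0, 0, 0, 0.3],
])

```text
clock: 11.3
position: [0.4883, -0.2548, 0.3151]
tool_rot: [-3.141, -0.0, 1.481]
force: [0.3, 0.4, -4.7]
grip_width: 0.0543
finger_force: 53.9
```

Run:
```python
from h import *
s=bot.observe();print(s["clock"],s["position"],s["tool_rot"],s["force"],s["grip_width"],s["finger_force"],s["qpos"].round(2))
im,C=cam("top");im2,C2=cam("scene");im3,C3=cam("wrist")
np.savez("w4.npz",K=C3[0],R=C3[1],c=C3[2],im=im3)
o=np.zeros((600,800,3),np.uint8);o[:300,:400]=cv2.resize(im[160:310,300:500],(400,300));o[:300,400:]=cv2.resize(im2[100:300,150:417],(400,300))
o[300:,:480]=cv2.resize(im3,(480,300))
save("w4",o)
print(proj(C3,[.4895,-.2455,.006]))
```

```text
11.3 [ 0.48825105 -0.25475477  0.31508352] [-3.14127412e+00 -3.92177840e-04  1.48136076e+00] [ 0.30270591  0.41671263 -4.66972486] 0.05429180984850339 53.86455215513706 [-0.02  0.36  0.53  1.71 -0.2   1.13  0.48]
[315.03208159 146.85376134]
```

View pics/w4.png

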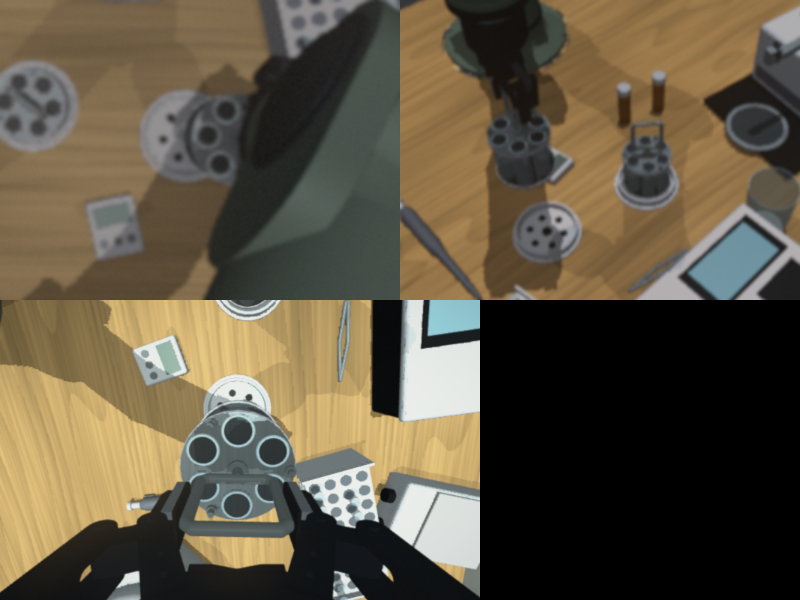

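The basket hangs upright in the grip, and the empty stand is visible just ahead of it in the wrist view, at about (316,130). I'll refine the stand from the unobstructed scene image and from its arc in the wrist view, and the basket plate from the wrist view.

Run:
```python
from h import *
L=lambda n:(lambda d:(d["im"],(d["K"],d["R"],d["c"])))(np.load(n+".npz"))
# foot circle points from the outer contour, on z=0 plane; circle fit
def fit(P):
    A=np.c_[2*P,np.ones(len(P))];x=np.linalg.lstsq(A,(P**2).sum(1),rcond=None)[0];return x[:2],np.sqrt(x[2]+x[:2]@x[:2])
for n,z,(cx,cy) in(("scene",0.01,(248,254)),("top",0.01,(393,228))):
    im,C=L(n);hsv=cv2.cvtColor(im,cv2.COLOR_RGB2HSV);m=((hsv[...,1]<60)&(hsv[...,2]>90)).astype(np.uint8)
    for k in cv2.findContours(m,cv2.RETR_EXTERNAL,cv2.CHAIN_APPROX_NONE)[0]:
        if cv2.contourArea(k)>300 and cv2.pointPolygonTest(k,(cx,cy),False)>0:
            for z in(0,.02):
                P=np.array([onz(C,*q[0],z)[:2] for q in k]);print(n,z,*fit(P))
            # holes
            x,y,w,h=cv2.boundingRect(k);g=cv2.cvtColor(im,cv2.COLOR_RGB2GRAY)
            mm=np.zeros_like(g);cv2.drawContours(mm,[cv2.convexHull(k)],-1,1,-1);mm=cv2.erode(mm,np.ones((11,11)))
            _,_,st,ce=cv2.connectedComponentsWithStats(((g<95)&(mm>0)).astype(np.uint8))
            hs=[onz(C,*c,.006)[:2] for c,s in zip(ce[1:],st[1:]) if s[4]>4];print(len(hs),np.round(hs,4).tolist(),np.mean(hs,0))
im,C=L("w4");hsv=cv2.cvtColor(im,cv2.COLOR_RGB2HSV)
print("stand top arc col 316:",hsv[90:150,316,1],hsv[90:150,316,2])
for v in(120,130):print(v,[ (u,int(hsv[v,u,1]),int(hsv[v,u,2])) for u in list(range(262,284,2))+list(range(350,372,2))])
# tube mouth holes in the basket top
g=cv2.cvtColor(im,cv2.COLOR_RGB2GRAY)
for u,v in((270,198),(316,174),(364,200)):
    mask=np.zeros((402,642),np.uint8);cv2.floodFill(g.copy(),mask,(u,v),1,14,14);ys,xs=np.nonzero(mask);c=(xs.mean()-1,ys.mean()-1);print(c,len(xs))
```

```text
scene 0 [ 0.48663507 -0.24348909] 0.06085314871629974
scene 0.02 [ 0.49858021 -0.24940474] 0.059557467696065514
7 [[0.4625, -0.2356], [0.4844, -0.2164], [0.466, -0.265], [0.4901, -0.2457], [0.5129, -0.2259], [0.4968, -0.2749], [0.5185, -0.2557]] [ 0.49016631 -0.24560112]
top 0 [ 0.48997996 -0.2456934 ] 0.05989547280642949
top 0.02 [ 0.49006986 -0.24272717] 0.058742770216777644
7 [[0.5181, -0.2552], [0.5126, -0.2256], [0.4895, -0.2453], [0.4961, -0.2751], [0.4844, -0.2164], [0.4673, -0.2654], [0.4618, -0.2356]] [ 0.48995912 -0.24552948]
stand top arc col 316: [113 113 113 115 113 114 113 113 101  31   5   3   4   3   4   3   3   8
   4   3   3   3   3   3   3   4   3   3   3   3   4   3   4   3   4   4
   4   4   3   3   4   4   4  11  19  15  16  20  33  37  37  38  36  36
  32  28  27  26  26  27] [205 205 206 207 207 208 209 207 195 206 232 237 237 224 229 236 236 221
 232 237 238 238 238 238 238 239 238 238 238 238 239 238 239 238 239 239
 239 239 238 238 239 239 235 186 187 218 208 142 107 103 103 102  91  86
  87  99 131 169 175 216]
120 [(262, 109, 145), (264, 110, 144), (266, 
[... 199 characters left out ...]
196), (358, 115, 191), (360, 114, 186), (362, 114, 188), (364, 114, 190), (366, 115, 202), (368, 114, 194), (370, 115, 189)]
130 [(262, 111, 152), (264, 110, 142), (266, 111, 145), (268, 108, 142), (270, 108, 139), (272, 86, 139), (274, 15, 175), (276, 19, 175), (278, 17, 177), (280, 16, 157), (282, 15, 134), (350, 16, 175), (352, 11, 231), (354, 11, 232), (356, 8, 238), (358, 10, 222), (360, 110, 188), (362, 114, 190), (364, 114, 190), (366, 116, 203), (368, 114, 196), (370, 115, 191)]
(np.float64(303.90095426127016), np.float64(199.58111220796314)) 3039
(np.float64(318.7500807232806), np.float64(191.21795285760413)) 3097
(np.float64(333.34265044393294), np.float64(200.17855968431437)) 3041
```

Run:
```python
from h import *
d=np.load("w4.npz");im=d["im"];C=(d["K"],d["R"],d["c"])
g=cv2.cvtColor(im,cv2.COLOR_RGB2GRAY);m=((g<75)).astype(np.uint8)
m[:150]=0;m[:,:240]=0;m[:,395:]=0;m[290:]=0
for k in cv2.findContours(m,cv2.RETR_LIST,cv2.CHAIN_APPROX_NONE)[0]:
    if cv2.contourArea(k)>200:
        (x,y),w,a=cv2.fitEllipse(k);p=onz(C,x,y,.3151+.0386-.075);s=bot.observe();T=R.from_euler('xyz',s["tool_rot"]).as_matrix()
        print(round(x,1),round(y,1),np.round(w,1),(T.T@(p-s["position"])).round(4))
p=onz(C,316,176,.2787);q=onz(C,316,273.3,.2787);print(p,q,(p+q)/2-s["position"],T.T@((p+q)/2-s["position"]),np.linalg.norm(p-q))
```

```text
315.3 273.6 [29.3 32.1] [-0.0285  0.0004  0.0365]
372.7 262.6 [37.8 61.5] [-0.0214  0.0335  0.0365]
260.4 261.7 [36.9 55.7] [-0.0209 -0.0312  0.0365]
363.5 201.6 [33.1 35.2] [0.0153 0.0268 0.0365]
270.0 199.8 [32.9 34.5] [ 0.0163 -0.0243  0.0365]
317.0 175.1 [32.8 35.6] [0.0301 0.0013 0.0365]
[ 0.49175805 -0.22521666  0.2787    ] [ 0.48670953 -0.28284881  0.2787    ] [ 0.00086119  0.00059116 -0.03653807] [0.00065541 0.00081068 0.03653813] 0.05785284629119364
```

The stand centre is (0.490, −0.246) and the basket hangs on the TCP axis to within about 1 mm. I correct by 9 mm and lower it to just above the floor.

>>> jog_arm([
  [0.3, 0, 0, 0, 0.3],
  [0, 0, 0.4, 0, 0.3],
  [0, 0, 0.8, 0, 0.3],
  [0, 0, 0.9, 0, 0.3],
  [0, 0, 0.9, 0, 0.3],
  [0, 0, 0.9, 0, 0.3],
  [0, 0, 0.8, 0, 0.3],
  [0, 0, 0.6, 0, 0.3],
  [0, 0, 0.2, 0, 0.3],
  [0, 0, 0, 0, 0.3],
  [0, 0, 0, 0, 0.3],
])

```text
clock: 12.55
position: [0.4892, -0.2466, 0.1509]
tool_rot: [3.141, 0.0, 1.481]
force: [-0.8, -0.5, -4.6]
grip_width: 0.0542
finger_force: 54.0
```

Run:
```python
from h import *
s=bot.observe();print(s["clock"],s["position"],s["force"],s["moment"])
im,C=cam("wrist");im2,C2=cam("scene")
o=np.zeros((600,800,3),np.uint8);o[:400,:]=cv2.resize(im2[200:280,180:340],(800,400),interpolation=cv2.INTER_CUBIC)
o[400:,:]=cv2.resize(im[90:290,200:440],(800,667))[:200]
o[400:]=0;o[400:,:320]=cv2.resize(im,(320,200))
save("w5",o)
```

```text
12.55 [ 0.48922405 -0.24655228  0.15087323] [-0.76072548 -0.52750714 -4.58701474] [-0.05675576  0.01491174  0.02772966]
```

View pics/w5.png

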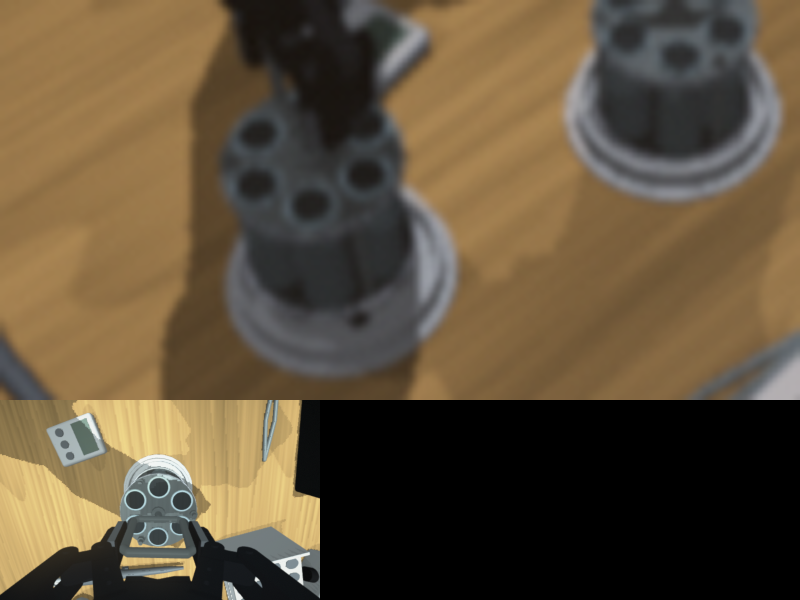

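The basket is over the cup, about 25 mm above its floor. I lower it slowly.

>>> jog_arm([
  [0, 0, 0.15, 0, 0.3],
  [0, 0, 0.15, 0, 0.3],
  [0, 0, 0.15, 0, 0.3],
  [0, 0, 0.15, 0, 0.3],
  [0, 0, 0, 0, 0.3],
  [0, 0, 0, 0, 0.3],
])

```text
clock: 13.25
position: [0.4889, -0.2465, 0.1322]
tool_rot: [-3.141, -0.0, 1.481]
force: [0.0, -0.7, -4.4]
grip_width: 0.0545
finger_force: 54.1
```

>>> jog_arm([
  [0, 0, 0.06, 0, 0.3],
  [0, 0, 0.06, 0, 0.3],
  [0, 0, 0.06, 0, 0.3],
  [0, 0, 0, 0, 0.3],
  [0, 0, 0, 0, 0.3],
])

```text
clock: 13.75
position: [0.4889, -0.2465, 0.1269]
tool_rot: [-3.142, 0.0, 1.481]
force: [-0.1, 0.6, -4.0]
grip_width: 0.0547
finger_force: 54.1
```

>>> jog_arm([
  [0, 0, 0.04, 0, 0.3],
  [0, 0, 0, 0, 0.3],
  [0, 0, 0, 0, 0.3],
])

```text
clock: 14.05
position: [0.4892, -0.2466, 0.1261]
tool_rot: [3.141, 0.0, 1.481]
force: [0.1, -0.5, 6.1]
grip_width: 0.0542
finger_force: 54.6
```

>>> jog_arm([
  [0, 0, 0.03, 0, 0.3],
  [0, 0, 0, 0, 0.3],
  [0, 0, 0, 0, 0.3],
])

```text
clock: 14.35
position: [0.4897, -0.2468, 0.1258]
tool_rot: [3.14, 0.0, 1.481]
force: [-0.0, 1.7, 18.8]
grip_width: 0.0543
finger_force: 55.6
```

It touched at the expected floor height. I ease off, release and retreat straight up.

>>> jog_arm([
  [0, 0, -0.04, 0, 0.3],
  [0, 0, 0, 0, 0.62],
  [0, 0, 0, 0, 0.68],
  [0, 0, 0, 0, 0.75],
  [0, 0, 0, 0, 0.85],
  [0, 0, 0, 0, 1],
  [0, 0, 0, 0, 1],
  [0, 0, 0, 0, 1],
])

```text
clock: 15.15
position: [0.489, -0.2465, 0.126]
tool_rot: [3.142, 0.0, 1.481]
force: [0.6, -0.4, -0.2]
grip_width: 0.0852
finger_force: 0.0
```

>>> jog_arm([
  [0, 0, -0.3, 0, 1],
  [0, 0, -0.6, 0, 1],
  [0, 0, -1, 0, 1],
  [0, 0, -1, 0, 1],
  [0, 0, -1, 0, 1],
  [0, 0, -1, 0, 1],
  [0, 0, -1, 0, 1],
  [0, 0, 0, 0, 1],
  [0, 0, 0, 0, 1],
])

```text
clock: 16.05
position: [0.489, -0.2464, 0.3037]
tool_rot: [3.14, 0.0, 1.481]
force: [-0.9, 0.5, -1.5]
grip_width: 0.0855
finger_force: 0.0
```

Run:
```python
from h import *
s=bot.observe();print(s["clock"],s["position"],s["force"])
im,C=cam("wrist");np.savez("w6.npz",K=C[0],R=C[1],c=C[2],im=im)
g=cv2.cvtColor(im,cv2.COLOR_RGB2GRAY)
u,v=proj(C,[.49,-.2456,.089]);print("expected centre",u,v)
m=(g<75).astype(np.uint8);U,V=int(u),int(v);k0=np.zeros_like(m);cv2.circle(k0,(U,V),75,1,-1);m*=k0
for k in cv2.findContours(m,cv2.RETR_LIST,cv2.CHAIN_APPROX_NONE)[0]:
    if cv2.contourArea(k)>80:
        (x,y),w,a=cv2.fitEllipse(k);print(round(x,1),round(y,1),np.round(w,1),(onz(C,x,y,.089)-[.49,-.2456,.089]).round(4))
```

```text
16.05 [ 0.48899186 -0.2464201   0.30366927] [-0.86354718  0.51170388 -1.48300881]
expected centre 315.3624196095957 166.32761421323758
315.9 194.8 [13.5 16.8] [-0.0022 -0.0313 -0.    ]
340.5 176.2 [10.2 16.2] [ 0.0258 -0.0131 -0.    ]
292.2 175.6 [11.1 15.4] [-0.0256 -0.0078 -0.    ]
341.0 153.8 [15.7 16.6] [ 0.028   0.0108 -0.    ]
292.0 152.6 [16.2 16.6] [-0.0231  0.0167 -0.    ]
```

The basket is at rest, about 2 mm off the stand's centre at the expected height, and the gripper is clear. I'm handing the job in.

```bash
python3 -c "
from workcell import bot
print(bot.job_done())"
```

```text
the job is handed in; nothing more can be done
None
```

The basket came off the hook cleanly and stands released in the empty drain stand, about 2 mm off centre by my last wrist-camera measurement; the job is handed in at about 16 s of the 45 s allowed, and no verdict was returned.

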